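Swing the bench microscope over the culture dish

ROBOT

A 7-joint arm with a two-finger parallel gripper is mounted at the origin on the work surface. World frame = base frame: x ahead of the robot, y to its left, z up, the work surface at z = 0. Lengths are in mm, angles in rad, forces in N, time in s.
With the tool pointing down it reaches from about 425 to 950 mm from the base axis. Payload 16.7 kg.
Tool frame: the origin (TCP) lies at the very end of the fingers, on their centre line; the grasp point (between the pads) lies 19 mm behind it (hold_point_z is the distance from the TCP to the grasp point, in mm); z points along the fingers, y is the line along which they close (so a half turn about z gives the same grasp; the last joint's range is limited). The gripper opens to 94 mm and grips with 3 to 60 N. Pads are 16 mm wide; open, the fingers measure 119 mm over their backs; the gripper's body (75 mm by 177 mm) begins 78 mm behind the grasp point.
Start: joints at [-1.361, 0.426, 0.074, 1.606, -0.034, 1.111, -0.067], TCP at [237.029, 631.975, 205.467] pointing down, gripper open.
Joint ranges: [-2.85, 2.85], [-0.5, 2.14], [-1.23, 1.37], [0.21, 2.46], [-1.02, 4.16], [0.16, 2.05], [-2.73, 2.73]. Speed limits (rad/s): [1.89, 1.89, 2.39, 2.39, 3.01, 3.01, 3.01].

INTERFACE

Orientations are given as a unit quaternion [w, x, y, z].
In Python, from bench import * gives the robot as it stands. Calls block until the motion is done:
- reach(position, orientation): joint-space move of the TCP to a pose.
- movel(position, frame=None, v=150, contact_N=None): straight line of the TCP; frame=None keeps the orientation; v is the mean speed in mm/s. With contact_N (N) it stops when the force on the tool has changed by that much, and returns True; else False.
- set_joints(angles): joint-space move.
- gripper_open() and grab(): open the fingers fully, or close them until they stop; the grip force is fixed at half the most.
- sleep(seconds).
- ik(position, orientation): joint angles nearest the present ones, or None.
- get_image(name): name is "side" or "top" or "wrist"; returns the picture (420x560x3 uint8, red, green, blue); there is no depth.
- get_calibration(name): a dict with "fx", "fy", "cx", "cy" (pixels), "extrinsics" (4x4, takes a point from world to camera coordinates); the wrist camera has in their place "tool_from_camera" (4x4, takes a point from camera to tool coordinates, whose origin is the TCP and whose axes are the flange's). Camera axes: x right, y up, looking along -z (the intrinsics and any distortion apply to the point x, -y, -z); pixel columns grow to the right and rows downward; lengths in mm; the calibration is good to about 2 mm. A picture is of the moment at which its call begins: read the wrist's pose just before it. get_calibration takes no time and is no camera call.
A pose or a line that the arm cannot do raises IKError and nothing moves.
- close_job(): hands the job in; it is judged then, once.
Readings, each from a call of its own:
- read_clock(): time.
- read_qpos(): joint angles.
- read_joint_velocities(): joint speeds.
- read_joint_efforts(): joint torques, N m.
- read_tcp_pos(): TCP position.
- read_eef_rot(): TCP orientation.
- read_wrist_force(): force on the tool from outside, world axes, zero at the start.
- read_torque(): the same for the moment, N m.
- read_opening(): opening from 0.0 (shut) to 1.0 (fully open).
- read_grip_force(): force on a finger pad.
Only numpy, scipy, OpenCV 4.12 (cv2) and the standard library are available. Lean on these libraries where they do the work, as an engineer would, in place of code of your own. Each camera call takes 0.05 s, during which the arm holds its last target. There are 200 camera calls.

TASK

Swing the boom-mounted microscope round so that its lens stands centred over the culture dish on the light base, let go of it at rest there, and watch it stand still for three seconds before you finish. The boom is heavy and runs on a nearly frictionless bearing, so it must be slowed and stopped as well as pushed. Handle it gently and only by the sprung guards on the two sides of its head, never run it into an end stop, and leave the dish and everything else on the bench as they are.

Things in the scene. Friction and masses are not known exactly. Their poses are not given: they have to be found in the camera images.
- stand: Grey cast foot (220 x 260 x 22 mm) with a vertical steel post, 48 mm diameter, top at 304 mm. Origin: on the post's axis (the boom's pivot axis) at bench height. Its own -x axis is the direction in which the boom points at joint value 0. Fixed to the bench.
- boom (a joint): Boom angle about the post, rad: 0 when it points along the stand's own -x, growing as the head swings to the robot's left (+y), clockwise from above. End stops at -0.9 and +0.9. Ball bearing: drag nominally 0.02 N m s/rad plus 0.0015 N m dry friction: a moving boom coasts for many seconds. Inertia nominally 0.5 kg m2 about the post (0.4 to 0.63): about 5 kg at the lens.
- beam: The cream arm of the boom, 110 mm wide, from the post to the head, its top at 245 mm. Not to be pushed on. Origin: on the pivot axis at bench height; turns with the boom.
- optics: Cream microscope head on the boom's end: 168 mm wide, 245 to 405 mm from the pivot axis, 135 to 276 mm above the bench, dark viewing window on its end facing away from the post, lens and lamp ring below it down to 102 mm. Not to be pushed or pressed on, only on its guards. Origin: on the pivot axis at bench height; turns with the boom.
- lens (a point): Centre of the objective lens under the head, on the boom's centre line 320 mm from the pivot axis, 102 mm above the bench.
- dish: Clear round culture dish with tan agar, 90 mm diameter, 15 mm tall, standing loose in the middle of the light base, its centre 320 mm from the pivot axis (under the lens's arc). Origin: centre of its underside, 20 mm above the bench.
- lightbase: White light base under the dish, a slab 150 x 150 x 18 mm fixed to the bench. Origin: on the post's axis at bench height; the slab's centre lies 320 mm from there along its own -x.
- bottle: White reagent bottle with blue cap, 60 mm diameter, about 155 mm tall, loose on the bench beyond the dish: the head hits it if it swings some 0.25 rad past the dish. Origin: centre of its underside.
- rack: Green tube rack, 85 x 125 x 28 mm, loose on the bench. Origin: centre of its underside.
- icebox: Grey foam ice box, 170 x 200 x 150 mm, loose on the bench. Origin: centre of its underside.
- left_guard: Left (+y) guard of the head, to push on: grey rubber-faced upright plate 130 x 100 x 10 mm (255 to 385 mm from the pivot axis, 155 to 255 mm above the bench) parallel to the boom's centre line, on springs: 18 mm inward travel, 300 N/m, little damping, then a hard stop. Origin: centre of its outer face, 114 mm from the boom's centre line when free (228 mm over both guards: too wide to grip).
- right_guard: Right (-y) guard of the head, to push on: grey rubber-faced upright plate 130 x 100 x 10 mm (255 to 385 mm from the pivot axis, 155 to 255 mm above the bench) parallel to the boom's centre line, on springs: 18 mm inward travel, 300 N/m, little damping, then a hard stop. Origin: centre of its outer face, 114 mm from the boom's centre line when free (228 mm over both guards: too wide to grip).

How it is judged:
By the outcome, as a careful person would: the job done as asked, in the order asked, and still so for the second after the job is handed in, with the robot touching nothing.
It also fails if it takes over 29 s, if anything falls off the work surface, if the arm or the gripper's body presses on something with over 40 N, if the wrist force passes 120 N, or if a joint passes its speed limit or range.

## Working session

There is one attempt and no reset: what is moved stays moved. The work goes in short steps, each a Python script; the robot and the scene stay as the last script left them, time stands still between calls to the robot, and variables do not carry over. Pictures are saved under pics/ and viewed, at most 10 in all, crops included, and the job is handed in when it is done.

```bash
mkdir -p pics; ls; python3 - <<'E'
from bench import *
import cv2
for n in ("side","top"):
    im=get_image(n); cv2.imwrite(f"pics/{n}0.png",im[:,:,::-1])
    c=get_calibration(n); print(n,c)
print(read_clock(),read_eef_rot(),read_tcp_pos())
E
```

```text
pics
side {'fx': 490.73377930454774, 'fy': 490.73377930454774, 'cx': 274.8423002038718, 'cy': 203.9802947840842, 'extrinsics': array([[-8.09052516e-01,  5.87687308e-01, -7.59303719e-03,
         4.31888218e+02],
       [-4.16557737e-01, -5.64253627e-01,  7.12809579e-01,
         1.77812750e+02],
       [ 4.14624744e-01,  5.79863322e-01,  7.01316512e-01,
        -1.76883148e+03],
       [ 0.00000000e+00,  0.00000000e+00,  0.00000000e+00,
         1.00000000e+00]])}
top {'fx': 504.0315080012205, 'fy': 504.0315080012205, 'cx': 282.0836439939857, 'cy': 206.19568071423987, 'extrinsics': array([[-2.21870853e-02, -9.99716019e-01,  8.69572190e-03,
         5.05189659e+01],
       [ 9.98535075e-01, -2.17298532e-02,  4.95531707e-02,
        -5.78091953e+02],
       [-4.93501417e-02,  9.78242375e-03,  9.98733632e-01,
        -1.61489319e+03],
       [ 0.00000000e+00,  0.00000000e+00,  0.00000000e+00,
         1.00000000e+00]])}
0.1 [-5.14793660e-05  1.78472361e-01  9.83944747e-01 -5.90030814e-04] [236.93714785 631.62443778 204.82805743]
```

View pics/side0.png

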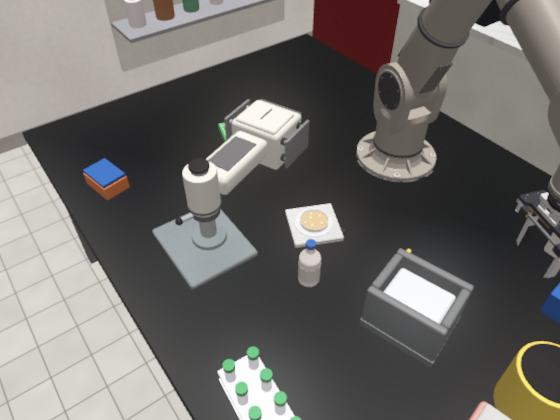

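View pics/top0.png

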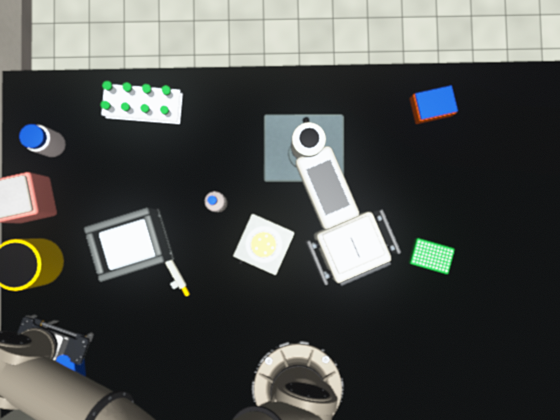

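The side view shows the head at about (265,135), the post at (200,170), the dish at (314,222) and the bottle at (310,265). In the top view (up = +x, left = +y), the post cap is at (309,139), the head at (353,247), the dish at (264,245) and the bottle at (215,202). The head therefore has to swing left.

```bash
cat > h.py <<'E'
import numpy as np, cv2
from bench import *
def ray(n,p,z):
    c=get_calibration(n); E=np.array(c["extrinsics"]); R,t=E[:3,:3],E[:3,3]
    d=R.T@np.array([(p[0]-c["cx"])/c["fx"],-(p[1]-c["cy"])/c["fy"],-1.]); o=-R.T@t
    return (o+d*(z-o[2])/d[2])[:2]
def pix(n,P):
    c=get_calibration(n); E=np.array(c["extrinsics"]); q=E[:3,:3]@np.array(P,float)+E[:3,3]
    return np.array([c["cx"]+c["fx"]*q[0]/-q[2], c["cy"]-c["fy"]*q[1]/-q[2]])
def blob(m,near):
    n,l,s,c=cv2.connectedComponentsWithStats(m.astype(np.uint8))
    k=min((i for i in range(1,n) if s[i,4]>25),key=lambda i:np.hypot(*(c[i]-near)))
    return c[k],s[k,4],l==k
E
python3 - <<'E'
from h import *
im=cv2.imread("pics/top0.png"); s=cv2.imread("pics/side0.png")
hsv=cv2.cvtColor(im,cv2.COLOR_BGR2HSV); hs=cv2.cvtColor(s,cv2.COLOR_BGR2HSV)
m=(hsv[...,1]>30)&(hsv[...,2]>150)&(hsv[...,0]<40); c,a,_=blob(m,(264,245)); print("agar top",c,a,ray("top",c,30))
ms=(hs[...,1]>60)&(hs[...,2]>120)&(hs[...,0]<30); c,a,_=blob(ms,(314,220)); print("agar side",c,a,ray("side",c,30))
w=hsv[...,2]>140; c,a,mk=blob(w,(264,245)); r=cv2.minAreaRect(np.argwhere(mk)[:,::-1].astype(np.float32)); 
print("base",[ray("top",p,18).round(1) for p in cv2.boxPoints(r)],ray("top",r[0],18))
d=hsv[...,2]<70
c,a,_=blob(d,(309,139)); print("cap top",c,a,ray("top",c,304))
c,a,_=blob(hs[...,2]<70,(199,166)); print("cap side",c,a,ray("side",c,304))
m=(hsv[...,2]>235); 
c,a,mk=blob(w&(np.indices(w.shape)[0]>215),(353,247)); r=cv2.minAreaRect(np.argwhere(mk)[:,::-1].astype(np.float32)); print("head",a,r,[ray("top",p,276).round(1) for p in cv2.boxPoints(r)],ray("top",r[0],276))
A=cv2.resize(im[105:305,230:420],None,fx=4,fy=4,interpolation=cv2.INTER_CUBIC)[:,:]
A=cv2.resize(im[110:300,285:425],(560,600*1),interpolation=cv2.INTER_CUBIC) if 0 else cv2.resize(im[115:295,280:420],None,fx=3.3,fy=3.3,interpolation=cv2.INTER_CUBIC)
B=cv2.resize(s[90:200,180:320],None,fx=2,fy=2); A=A[:594]; print(A.shape)
cv2.imwrite("pics/c.png",A)
E
```

```text
agar top [262.83602771 244.12009238] 433 [458.61180927 101.98400513]
agar side [313.91743119 220.02752294] 327 [459.26855962 100.84067192]
base [array([422.6, 201.2]), array([560.2, 136.8]), array([495.3,  -1. ]), array([358.1,  63.9])] [458.86670131 100.28282086]
cap top [308.94029851 134.42537313] 134 [755.43753525 -35.48325857]
cap side [206.37974684 217.94936709] 79 [829.78159194 143.50762738]
head 3645 ((350.9224548339844, 240.81900024414062), (71.56201934814453, 61.18880844116211), 66.80140686035156) [array([527.2, -30.9]), array([ 589.3, -185.5]), array([ 409.6, -256.3]), array([ 348.4, -102.5])] [ 468.29678604 -143.76936998]
(594, 462, 3)
```

View pics/c.png

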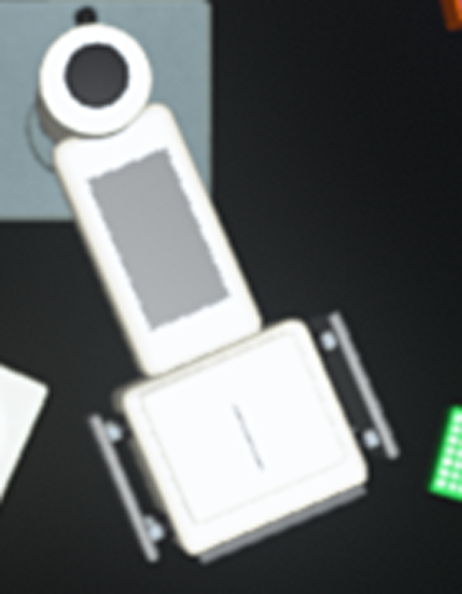

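The crop shows the post cap centred at crop (97,75). The guards' outer top edges run (92,416)-(152,560) on the left and (337,313)-(397,457) on the right. Next I compute the pivot and boom angle, check reachability, and check force noise.

```bash
python3 - <<'E'
from h import *
cr=lambda x,y:(280+(x-1.15)/3.3,115+(y-1.15)/3.3)
P=ray("top",cr(97,75),304); print("pivot cap",P)
D=np.array([458.9,101.3]); print("dist",np.hypot(*(D-P)))
g=[ray("top",cr(*p),255) for p in [(92,416),(152,560),(337,313),(397,457)]]; print(np.round(g,1))
mid=np.mean(g,0); print("mid",mid,np.hypot(*(mid-P)))
ang=lambda v:np.arctan2(v[1],-v[0])
print("phi mid",ang(mid-P),"edges",ang(g[1]-g[0]),ang(g[3]-g[2]),"dish",ang(D-P),"width",np.hypot(*((g[0]+g[1]-g[2]-g[3])/2)), "len",np.hypot(*(g[1]-g[0])))
print("bottle",ray("top",(213,200),155))
for i in range(3): print(read_clock(),read_wrist_force())
# reachability: TCP on arc, tool x tangential
from scipy.spatial.transform import Rotation as R
def q(phi):
    u=np.array([-np.cos(phi),np.sin(phi),0]); t=np.array([np.sin(phi),np.cos(phi),0]); z=np.array([0,0,-1.])
    out=[]
    for s in (1,-1):
        x=s*t; y=np.cross(z,x); out.append(R.from_matrix(np.c_[x,y,z]).as_quat()[[3,0,1,2]])
    return out
PV=(P+np.array([748.8,-34.4]))/2
for phi,off in [(-.43,-135),(-.2,-125),(.1,145),(.44,125),(.5,125)]:
  for z in (195,330):
    u=np.array([-np.cos(phi),np.sin(phi)]); t=np.array([np.sin(phi),np.cos(phi)])
    p=PV+u*320+t*off
    for k in q(phi):
        print(phi,z,p.round(),np.hypot(*p).round(),[None if (j:=ik([*p,z],list(k))) is None else np.round(j,2)])
E
```

```text
pivot cap [747.46641586 -35.56684972]
dist 319.3792587385944
[[ 470.8  -27.6]
 [ 350.6  -74.4]
 [ 552.1 -234.4]
 [ 431.1 -280.6]]
mid [ 451.14284614 -154.25218078] 319.2081856386731
phi mid -0.38095985065676935 edges -0.371381988813225 -0.3645658818413297 dish 0.442876474784929 width 221.82264984865887 len 128.92893148954357
bottle [594.83283168 242.55933405]
0.1 [0.34827402 0.34612796 0.58976257]
0.1 [0.34827402 0.34612796 0.58976257]
0.1 [0.34827402 0.34612796 0.58976257]
-0.43 195 [ 514. -291.] 590.0 [array([-0.25,  0.4 ,  0.85,  1.85, -0.34,  1.05,  1.17])]
-0.43 195 [ 514. -291.] 590.0 [array([-0.45,  0.58,  1.22,  1.86, -0.6 ,  1.14, -1.73])]
-0.43 330 [ 514. -291.] 590.0 [array([-0.26,  0.25,  0.82,  1.67, -0.19,  1.3 ,  1.03])]
-0.43 330 [ 514. -291.] 590.0 [array([-0.5 ,  0.39,  1.23,  1.68, -0.38,  1.34, -1.92])]
-0.2 195 [ 459. -221.] 510.0 [array([-0.65,  0.34,  1.2 ,  2.03, -0.37,  1.02,  0.93])]
-0.2 195 [ 459. -221.] 510.0 [array([-0.67,  0.36,  1.24,  2.03, -0.4 ,  1.03, -2.18])]
-0.2 330 [ 459. -221.] 510.0 [array([-0.44,  0.04,  0.81,  1.84, -0.03,  1.28,  0.57])]
-
[... 410 characters left out ...]
  1.28,  2.59])]
0.44 195 [512. 214.] 555.0 [array([-1.  ,  0.27,  0.59,  1.92, -0.17,  1.01, -0.78])]
0.44 195 [512. 214.] 555.0 [array([-0.58,  0.24,  0.08,  1.89, -0.02,  1.01,  2.21])]
0.44 330 [512. 214.] 555.0 [array([-1.03,  0.14,  0.59,  1.74, -0.08,  1.28, -0.86])]
0.44 330 [512. 214.] 555.0 [array([-0.66,  0.14,  0.16,  1.72, -0.02,  1.29,  2.21])]
0.5 195 [527. 228.] 574.0 [array([-1.  ,  0.31,  0.58,  1.87, -0.2 ,  1.02, -0.83])]
0.5 195 [527. 228.] 574.0 [array([-0.58,  0.27,  0.07,  1.85, -0.02,  1.02,  2.14])]
0.5 330 [527. 228.] 574.0 [array([-1.02,  0.18,  0.59,  1.7 , -0.11,  1.29, -0.91])]
0.5 330 [527. 228.] 574.0 [array([-0.65,  0.17,  0.15,  1.68, -0.03,  1.29,  2.15])]
```

Measurements agree: pivot about (748,-35), dish distance 319 (nominal 320), guard midpoint radius 319. The boom is at φ≈-0.375 and the goal is φ≈+0.443. Next I move to the pre-push pose, checking timing and force noise on the way.

```bash
cat >> h.py <<'E'
from scipy.spatial.transform import Rotation as Rt
PV=np.array([748.,-35.]); GOAL=0.443
U=lambda f:np.array([-np.cos(f),np.sin(f)])
T=lambda f:np.array([np.sin(f),np.cos(f)])
def Q(f):
    x=np.append(T(f),0); z=np.array([0,0,-1.]); return list(Rt.from_matrix(np.c_[x,np.cross(z,x),z]).as_quat()[[3,0,1,2]])
def pos(f,off,z=198): return list(PV+320*U(f)+off*T(f))+[z]
E
python3 - <<'E'
from h import *
grab(); print("grab",read_clock())
reach(pos(.44,125,335),Q(.44)); print(read_clock(),read_wrist_force())
reach(pos(-.375,-150,335),Q(-.375)); print(read_clock(),read_wrist_force())
movel(pos(-.375,-150),v=200); print(read_clock(),read_tcp_pos(),pos(-.375,-150))
F=[]
for i in range(6):
    movel(pos(-.375,-150+1*(i+1)),v=20); F.append([read_clock(),*read_wrist_force(),*read_joint_velocities()[:1],*read_tcp_pos()])
print(np.round(F,3))
im=get_image("top"); cv2.imwrite("pics/t1.png",im[:,:,::-1])
E
```

```text
grab 1.5167
3.3917 [-0.05600233  0.26052911 -1.1507204 ]
5.225 [ 0.4553463   0.87374229 -0.22859197]
6.0583 [ 505.63973795 -292.15090877  198.99278363] [np.float64(505.1784403509666), np.float64(-291.78335259438234), 198]
[[ 6.30800e+00  8.80000e-02 -8.45000e-01  3.25000e-01  5.00000e-03
   5.05215e+02 -2.90851e+02  1.98745e+02]
 [ 6.55800e+00  6.90000e-01 -3.46000e-01  6.44000e-01  3.00000e-03
   5.04490e+02 -2.89796e+02  1.98114e+02]
 [ 6.80800e+00  4.20000e-01  1.58000e-01 -4.21000e-01  2.00000e-03
   5.04023e+02 -2.88915e+02  1.97957e+02]
 [ 7.05800e+00 -4.62000e-01  6.77000e-01 -1.38000e-01  2.00000e-03
   5.03688e+02 -2.88020e+02  1.97988e+02]
 [ 7.30800e+00  6.44000e-01  4.62000e-01 -7.90000e-02  0.00000e+00
   5.03369e+02 -2.87063e+02  1.98017e+02]
 [ 7.55800e+00 -5.42000e-01  1.30200e+00 -4.88000e-01  2.00000e-03
   5.02982e+02 -2.86150e+02  1.97998e+02]]
```

View pics/t1.png

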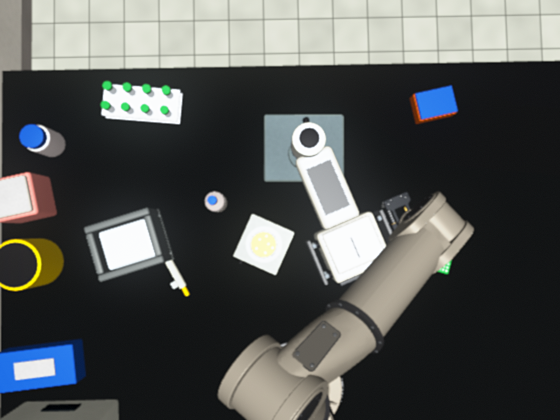

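The top view shows the gripper beside the right guard at about (397,205), with the beam visible and the boom unmoved. A movel takes at least 0.25 s and force noise is about 0.5 N, so force-feedback streaming isn't possible. I'll design the push and brake profiles in a small simulation of the spring and boom.

```bash
cat > sim.py <<'E'
import numpy as np
prof={"quintic":lambda s:10*s**3-15*s**4+6*s**5,"cubic":lambda s:3*s**2-2*s**3,
"trap":lambda s:np.where(s<.25,s*s/(2*.25*.75),np.where(s<.75,(s-.125)/.75,1-(1-s)**2/(2*.25*.75)))}
K=300.
def push(g,L,Tm,m,p,z=.04,t_end=None):      # finger pushes +x from gap g; returns final v, pos, max compression
    dt=.002;x=v=0;mx=0;c=2*z*np.sqrt(K*m);pf=0
    for t in np.arange(0,Tm+.8,dt):
        f=-g+L*prof[p](np.clip(t/Tm,0,1)); d=f-x; vf=(f-pf)/dt if t else 0; pf=f
        F=max(0,K*d+c*(vf-v)) if d>0 else 0; mx=max(mx,d)
        v+=dt*(F-.2*v-.0047*(v>0))/m; x+=v*dt
    return v,x,mx
def brake(v0,t0,g0,L,Tm,m,p,z=.04,hold=1.0): # boom at 0 moving v0, finger at g0 ahead starts at t0, moves L
    dt=.002;x=0;v=v0;mx=0;c=2*z*np.sqrt(K*m);pf=g0
    for t in np.arange(0,t0+Tm+hold,dt):
        f=g0+L*prof[p](np.clip((t-t0)/Tm,0,1)); d=x-f; vf=(f-pf)/dt; pf=f
        F=max(0,K*d+c*(v-vf)) if d>0 else 0; mx=max(mx,d)
        v+=dt*(-F-.2*v-.0047*np.sign(v))/m; x+=v*dt
    return v,x-f,mx
E
cat > s1.py <<'E'
from sim import *
for p in prof:
  for L,Tm in [(.07,2.6),(.1,3)]:
    print(p,L,Tm,[tuple(np.round(np.array(push(g,L,Tm,m,p))*1000,1)) for m in (4.,6.2) for g in (.003,.008,.014)])
# brake: matched speed
for p,pk in (("quintic",1.875),("cubic",1.5),("trap",1.333)):
  for Tm in (2.,3.,4.):
    v0=.05; L=v0/pk*Tm; tm=Tm/2 if p!="trap" else .75*Tm
    for frac in (.35,.5):
      tc=frac*Tm; xf=L*prof[p](np.array(frac)); g0=v0*tc-xf
      print(p,Tm,frac,"g0",round(g0*1000,1),[(round(1000*r[0],1),round(1000*r[1],1)) for m in (4.,6.2) for e in (-.004,-.002,0,.002,.004) for r in [brake(v0,0,g0+e,L,Tm,m,p)]])
E
python3 s1.py
```

```text
quintic 0.07 2.6 [(np.float64(48.1), np.float64(144.9), np.float64(2.8)), (np.float64(64.6), np.float64(178.5), np.float64(4.0)), (np.float64(75.5), np.float64(193.4), np.float64(4.8)), (np.float64(57.5), np.float64(162.5), np.float64(3.8)), (np.float64(72.3), np.float64(189.3), np.float64(5.2)), (np.float64(81.7), np.float64(199.2), np.float64(6.1))]
quintic 0.1 3 [(np.float64(49.2), np.float64(171.4), np.float64(2.9)), (np.float64(67.9), np.float64(219.0), np.float64(4.2)), (np.float64(81.8), np.float64(247.4), np.float64(5.2)), (np.float64(60.4), np.float64(196.9), np.float64(3.9)), (np.float64(77.9), np.float64(237.4), np.float64(5.5)), (np.float64(90.7), np.float64(260.6), np.float64(6.7))]
cubic 0.07 2.6 [(np.float64(40.3), np.float64(129.8), np.float64(2.5)), (np.float64(51.8), np.float64(152.2), np.float64(3.4)), (np.float64(59.6), np.float64(160.8), np.float64(3.9)), (np.float64(47.0), np.float64(141.9), np.float64(3.3)), (np.float64(57.5), np.float64(160.0), np.float64(4.3)), (np.float64(64.5), np.float64(165.5), np.float64(4.9))]
cubic 0.1 3 [(np.float64(43.1), np.float64(
[... 7885 characters left out ...]
, (np.float64(-30.2), np.float64(-15.8)), (np.float64(-30.2), np.float64(-14.1)), (np.float64(24.8), np.float64(-13.5)), (np.float64(-30.7), np.float64(-11.0)), (np.float64(-33.1), np.float64(-24.1)), (np.float64(-34.3), np.float64(-23.2)), (np.float64(-34.7), np.float64(-21.7))]
trap 4.0 0.5 g0 25.0 [(np.float64(20.9), np.float64(-23.7)), (np.float64(-28.5), np.float64(-12.6)), (np.float64(-30.2), np.float64(-17.5)), (np.float64(-30.2), np.float64(-15.8)), (np.float64(-30.2), np.float64(-14.1)), (np.float64(24.8), np.float64(-13.6)), (np.float64(-30.7), np.float64(-10.9)), (np.float64(-33.1), np.float64(-24.1)), (np.float64(-34.3), np.float64(-23.2)), (np.float64(-34.7), np.float64(-21.7))]
```

Matched-speed deceleration bounces off the spring too much. A nearly elastic contact with a finger moving at steady speed w sends a boom at speed v off at (1+e)w − e·v. That doesn't depend on inertia or timing: the push gives (1+e)w, and braking at w2≈e·w1 nulls it. I'll push now and measure the coast.

```bash
cat >> h.py <<'E'
def beam(im):   # boom angle from white beam pixels in the plane z=245, annulus round the pivot (rgb image)
    v=im.min(2)>205
    ys,xs=np.nonzero(v[120:260,180:420]); ys+=120; xs+=180
    c=get_calibration("top"); E=np.array(c["extrinsics"]); R,t=E[:3,:3],E[:3,3]; o=-R.T@t
    d=np.c_[(xs-c["cx"])/c["fx"],-(ys-c["cy"])/c["fy"],-np.ones(len(xs))]@R
    w=(o+d*((245-o[2])/d[:,2])[:,None])[:,:2]-PV; r=np.hypot(*w.T); k=(r>90)&(r<190)&(w[:,0]<0); w=w[k]
    a=np.arctan2(w[:,1],-w[:,0]); md=np.median(a); g=abs(a-md)<.7
    m=(w[g]/np.hypot(*w[g].T)[:,None]).mean(0); return np.arctan2(m[1],-m[0]),g.sum()
def look(): 
    t=read_clock(); im=get_image("top"); return (t,*beam(im)),im
E
python3 - <<'E'
from h import *
for n in ("top0","t1"): print(beam(cv2.imread(f"pics/{n}.png")))
movel(pos(-.375,-136),v=40); print(read_clock())
movel(pos(-.375,-136+38),v=12); print(read_clock(),read_tcp_pos(),pos(-.375,-98))
for i in range(4): r,im=look(); print(r)
E
```

```text
(np.float64(-0.3313013848261913), np.int64(409))
(np.float64(-0.33182522208303156), np.int64(417))
7.9583
11.275 [ 486.11947281 -243.41791929  197.99582623] [np.float64(486.1322688384921), np.float64(-243.396956254942), 198]
(11.275, np.float64(-0.11631381067190098), np.int64(406))
(11.325, np.float64(-0.10851211422399598), np.int64(405))
(11.375, np.float64(-0.10470788310664625), np.int64(400))
(11.425, np.float64(-0.10263758887052062), np.int64(403))
```

```bash
python3 - <<'E'
from h import *
movel(pos(-.375,-98,335),v=260); r,im=look(); print(r)
reach(pos(.40,125,335),Q(.42)); 
for i in range(3): r,im=look(); print(r)
cv2.imwrite("pics/t2.png",im[:,:,::-1])
print(read_clock(),read_tcp_pos())
E
```

```text
(12.15, np.float64(-0.03182164052314556), np.int64(406))
(13.8417, np.float64(0.10572954530987133), np.int64(437))
(13.8917, np.float64(0.11126724140459013), np.int64(445))
(13.9417, np.float64(0.11243758332981157), np.int64(449))
13.9917 [502.25167658 203.80656572 335.01995283]
```

View pics/t2.png

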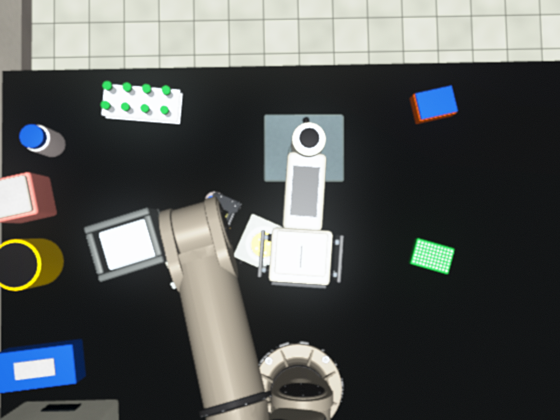

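The top view shows the boom at mid-swing, with its head at (301,257) and the guards near x≈262 and x≈341. The gripper is ahead of it at about (225,205). I'll zoom in on the guards to calibrate the beam-angle estimate.

```bash
python3 - <<'E'
import cv2
im=cv2.imread("pics/t2.png"); cv2.imwrite("pics/c2.png",cv2.resize(im[120:300,245:355],None,fx=3.3,fy=3.3,interpolation=cv2.INTER_CUBIC))
E
```

```text
(no output)
```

View pics/c2.png

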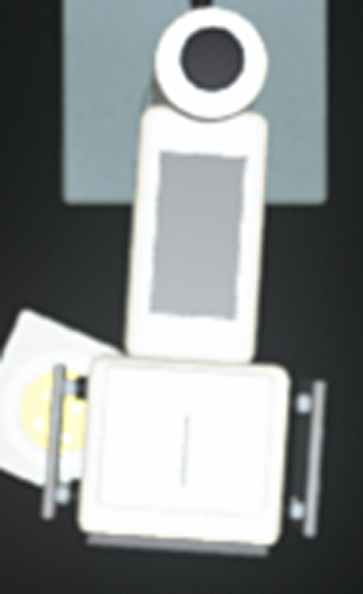

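The crop shows the left guard's outer edge from (56,364) to (43,518) and the right guard's from (326,381) to (316,536).

```bash
python3 - <<'E'
from h import *
cr=lambda x,y:(245+(x-1.15)/3.3,120+(y-1.15)/3.3)
g=[ray("top",cr(*p),255) for p in [(56,364),(43,518),(326,381),(316,536)]]
print("cap",ray("top",cr(212,59),304))
ang=lambda v:np.arctan2(v[1],-v[0]); mid=np.mean(g,0)
print("mid",mid,np.hypot(*(mid-PV)),ang(mid-PV),ang(g[1]-g[0]),ang(g[3]-g[2]))
im=cv2.imread("pics/t2.png"); print(beam(im))
# slit centre line on head top z=276
for z,pts,c in ((276,[(188,416),(182,486)],cr),(276,[(235,403),(262,468)],lambda x,y:(280+(x-1.15)/3.3,115+(y-1.15)/3.3))):
    s=[ray("top",c(*p),z) for p in pts]; m=np.mean(s,0); print("slit",m,np.hypot(*(m-PV)),ang(m-PV),ang(s[1]-s[0]))
E
```

```text
cap [747.06624506 -35.15121435]
mid [429.71187705  -8.12805665] 319.4204604435931 0.08422673318834796 0.10447466455976524 0.09280248700875966
(np.float64(0.11243758332981157), np.int64(449))
slit [429.6311878   -6.90094841] 319.60640994831897 0.08803132818495314 0.10986209252706175
slit [ 452.42584225 -154.22147742] 318.7127914083256 -0.3833957426504118 -0.36677533854740446
```

The guard and slit positions give a true φ≈0.086 at t=13.94, about 0.084 rad/s and slowing with bearing drag. I'll lower the finger ahead of the left guard and keep tracking, using the head's centre slit and white face as well.

```bash
python3 - <<'E'
from h import *
movel(pos(.443,122),v=200); print(read_clock(),read_tcp_pos(),read_wrist_force())
for i in range(4): r,im=look(); print(r); sleep(.1)
t=read_clock(); s=get_image("side"); cv2.imwrite("pics/s3.png",cv2.resize(s[80:300,180:440],None,fx=2.7,fy=2.7)[:,:,::-1]); cv2.imwrite("pics/t3.png",im[:,:,::-1]); print(t)
E
```

```text
14.8333 [511.80852119 212.20139171 198.92729949] [-0.52968055 -0.56653703 -0.20960459]
(14.8333, np.float64(0.17926508977837574), np.int64(447))
(14.9833, np.float64(0.17892583225932102), np.int64(463))
(15.1333, np.float64(0.19958632225625889), np.int64(453))
(15.2833, np.float64(0.20131947003018938), np.int64(449))
15.4333
```

View pics/s3.png

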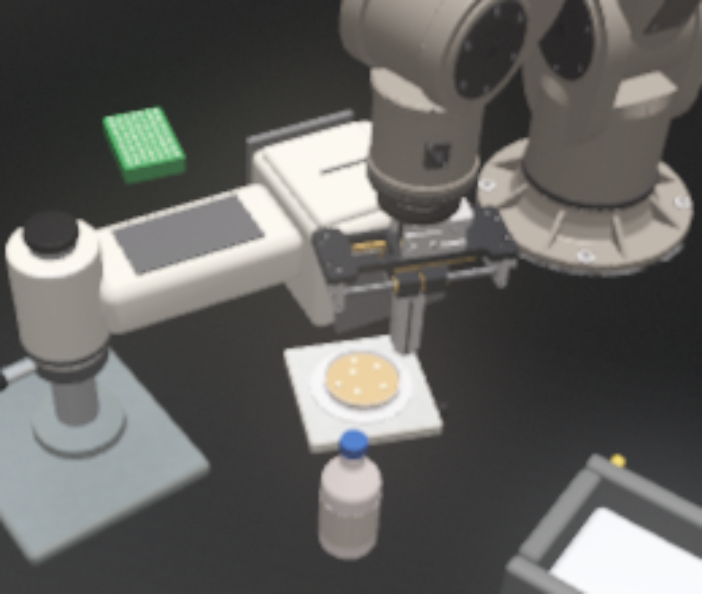

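The side view shows the closed finger standing clear ahead of the left guard. The dish, at crop (362,380), and the bottle are untouched. Next I track the boom and start the braking stroke when the predicted gap is right.

```bash
python3 - <<'E'
from h import *
D=[(11.275,-.1163),(11.325,-.1085),(11.375,-.1047),(11.425,-.1026),(12.15,-.0318),(13.842,.1057),(13.892,.1113),(13.942,.1124),(14.833,.1793),(14.983,.1789),(15.133,.1996),(15.283,.2013)]
D=[(t,1.0564*b-.0323) for t,b in D]
while True:
    r,im=look(); D.append((r[0],1.0564*r[1]-.0323)); a=np.array(D)
    now=read_clock(); wt=np.where(a[:,0]>now-2.5,1,.4); p=np.polyfit(a[:,0]-now,a[:,1],2,w=wt); f,v=p[2],320*p[1]
    gap=320*(.421-f)
    if gap<v*1.0-.95*v*.18 or v<5 or now>20.5: break
    sleep(.05 if gap<25 else .2)
print(now,"phi",f,"v",v,"acc",2*p[0],"raw",[tuple(np.round(x,3)) for x in D[-8:]],r)
L=.374*v*4; movel(pos(.443,122+L),v=.374*v)
for i in range(5): r,im=look(); print(r)
cv2.imwrite("pics/t4.png",im[:,:,::-1]); np.save("D.npy",np.array(D))
print(L,read_clock(),read_wrist_force())
E
python3 -c "
import cv2
im=cv2.imread('pics/t4.png'); cv2.imwrite('pics/c4.png',cv2.resize(im[120:300,190:350],None,fx=3.3,fy=3.3,interpolation=cv2.INTER_CUBIC))"
```

```text
20.3333 phi 0.3980758027837143 v 9.137707947493055 acc -0.006910110562572763 raw [(np.float64(19.583), np.float64(0.375)), (np.float64(19.683), np.float64(0.378)), (np.float64(19.783), np.float64(0.385)), (np.float64(19.883), np.float64(0.386)), (np.float64(19.983), np.float64(0.39)), (np.float64(20.083), np.float64(0.393)), (np.float64(20.183), np.float64(0.401)), (np.float64(20.283), np.float64(0.398))] (20.2833, np.float64(0.4069605006140502), np.int64(461))
(24.4833, np.float64(0.3612476298281722), np.int64(467))
(24.5333, np.float64(0.36389514958362046), np.int64(469))
(24.5833, np.float64(0.3623850147350407), np.int64(467))
(24.6333, np.float64(0.36100152884241343), np.int64(463))
(24.6833, np.float64(0.3622835755830472), np.int64(464))
13.670011089449611 24.7333 [-0.9892572   0.71428465 -0.10610696]
```

View pics/c4.png

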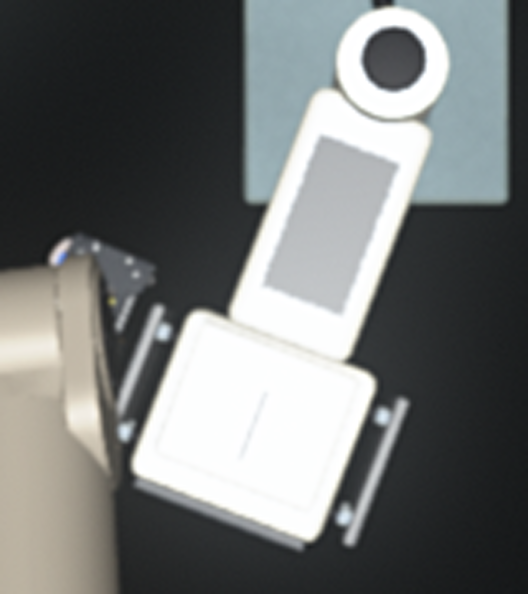

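```bash
python3 - <<'E'
from h import *
cr=lambda x,y:(190+(x-1.15)/3.3,120+(y-1.15)/3.3); ang=lambda v:np.arctan2(v[1],-v[0])
s=[ray("top",cr(*p),276) for p in [(267,390),(241,460)]]; m=np.mean(s,0); print("slit",m,np.hypot(*(m-PV)),ang(m-PV),ang(s[1]-s[0]))
g=[ray("top",cr(*p),255) for p in [(407,400),(350,545)]]; print("rguard",ang(g[1]-g[0]), ang(np.mean(g,0)-PV)+np.arctan(114/320))
h=[ray("top",cr(*p),276) for p in [(195,310),(376,370),(312,543),(133,468)]]; m=np.mean(h,0); print("head",np.hypot(*(m-PV)),ang(m-PV))
print(read_tcp_pos(), 320*(.443-ang(m-PV)))
E
```

```text
slit [452.90138075  84.62758143] 318.42417201504963 0.3851371512618652 0.3774056863999187
rguard 0.40032406430113177 0.39429182679987806
head 316.55425055211845 0.3873355549809199
[517.04424107 224.74395784 198.00050891] 17.812622406105625
```

The braking contact came earlier than modelled because the beam-angle calibration was off near the goal. The boom rebounded and now stands at φ≈0.388, about 17 mm short of the dish centre. Only 4.2 s remain. Moving the finger round to push and then brake again takes far longer than that, and a hurried push would risk the bottle. I'll keep clear, watch the three seconds, and hand in with the result stated plainly.

```bash
python3 - <<'E'
from h import *
b=[]
for i in range(5): sleep(.6); r,im=look(); b.append(np.round(r,4).tolist())
print(b, read_clock()); cv2.imwrite("pics/end.png",im[:,:,::-1]); print(close_job())
E
```

```text
[[25.3333, 0.364, 468.0], [25.9833, 0.3635, 469.0], [26.6333, 0.364, 468.0], [27.2833, 0.364, 468.0], [27.9333, 0.364, 468.0]] 27.9833
the job is handed in; nothing more can be done
None
```

The task was not met as asked: the lens stands about 17 mm short of the dish centre because the boom rebounded off the braking stroke, and there was no time left to correct it. I handed in at 28.0 s with the boom released and still for over 3 s; I saw no contact with the dish, bottle or end stops, though I made no final image check.

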